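# Pin the display tray and find the medal tin by its heft

### The job

Lock the display case's pulled-out tray by putting the loose brass pin fully home, straight down through the hole in the tray's ear and the bracket hole under it, and let it go. Then heft the three identical red tins one at a time from the robot's left to its right, lifting each upright and a few centimetres clear of the tray for a moment, to feel which is the heaviest: that one holds the bronze medal. Finish while still holding the heaviest tin upright and still, at least 10 cm above the tray, with the two lighter tins standing back on the tray, the pin still in, and everything else on the desk left where it was.

Things in the scene. Friction and masses are not known exactly. Their poses are not given: they have to be found in the camera images.
- case: glass-topped dark wood display case, fixed, 220 (x) x 500 (y) x 120 mm high. Origin: centre of its underside, on the desk; x points from the tray side to its back, y along its length, z up. The tray comes out on its -x side; the pin bracket is at its right-hand (-y) end.
- tray: shallow wood tray lined green, 220 (x) x 420 (y) mm, pulled out to its stop. Origin: centre of its underside, 10 mm above the desk; axes as the case. The floor under the tins is 8 mm above the origin; the lip at front and sides rises 6 mm above the floor. A push over 8 N along the case's +x slides it in and the holes no longer line up; the pin stops this.
- ear_hole (a point): centre of the top mouth of the vertical hole through the brass ear (44 x 44 mm plate, 10 mm thick) on the tray's right-hand side; 34 mm above the desk; round hole 13 mm across, axes as the case, z up. 50 mm to the right of the tray's side lip.
- bracket_hole (a point): centre of the top mouth of the vertical hole through the dark steel bracket (44 x 44 x 10 mm plate) of the case, right under the ear hole, 22 mm above the desk (12 mm under the ear's top, 2 mm gap between the plates); round hole 13 mm across, going through with 12 mm of free room under it.
- pin: loose brass pin, 66 mm tall, upright: tapered tip, shank 10 mm across and 30 mm long, collar 22 mm across (30 to 34 mm above the origin), round grip 16 mm across (34 to 66 mm above it). 0.06 kg. Origin: the tip, on the axis; z up. Starts standing in the rest block. Fully home, its collar lies on the ear, its tip 18 mm below the bracket's top mouth and 4 mm above the desk.
- pin_rest: fixed wooden block 64 x 64 x 42 mm, at the right of the desk, with a 14 mm hole in its top in which the pin stands at the start, collar on the block. Origin: centre of the underside.
- tin_left: closed square tin, red with a brass lid, one of three that look alike: 56 x 56 mm, 80 mm tall, gripped at 56 mm (lid too); a loose thing inside can shift a few mm. Two tins weigh 0.13 to 0.19 kg, the heaviest (any of them) 0.33 to 0.45 kg. Origin: centre of the underside; x, y along its sides, z up. Stands on the tray at the robot's left (+y).
- tin_middle: closed square tin, red with a brass lid, one of three that look alike: 56 x 56 mm, 80 mm tall, gripped at 56 mm (lid too); a loose thing inside can shift a few mm. Two tins weigh 0.13 to 0.19 kg, the heaviest (any of them) 0.33 to 0.45 kg. Origin: centre of the underside; x, y along its sides, z up. Stands in the middle of the tray.
- tin_right: closed square tin, red with a brass lid, one of three that look alike: 56 x 56 mm, 80 mm tall, gripped at 56 mm (lid too); a loose thing inside can shift a few mm. Two tins weigh 0.13 to 0.19 kg, the heaviest (any of them) 0.33 to 0.45 kg. Origin: centre of the underside; x, y along its sides, z up. Stands on the tray at the robot's right (-y), the pin holes' side.
- book: bystander: closed green book 160 x 110 x 30 mm lying on the desk at the left. Origin: centre of the underside.
- magnifier: bystander: magnifying glass lying on the desk at the left in front of the tray, lens rim 72 mm across, 8 mm thick, handle 90 mm long along +x. Origin: lens centre, underside.
- paperweight: bystander: green glass paperweight, 60 mm across, 34 mm tall, in front of the tray at the right. Origin: centre of the underside.
- spectacle_case: bystander: black spectacle case 155 x 55 x 34 mm, near the pin rest. Origin: centre of the underside.
- pencil_cup: bystander: blue ceramic cup 72 mm across, 95 mm tall, with pencils up to 170 mm, at the left. Origin: centre of the underside.
- globe: bystander: small desk globe, ball 124 mm across on a dark foot 110 mm across, 185 mm tall, at the left. Origin: centre of the underside.
There are look-alikes about, which are no part of the job. Several things look just like the pin_rest: the one meant starts farthest to the robot's left.

How it is judged:
On the way, in this order (a step that is already met when the one before it is completed fails the run):
1. the pin is fully home through the ear and the bracket, and let go (horizontal distance between pin and bracket_hole below 0.005 m and horizontal distance between pin and ear_hole below 0.005 m and z of pin in the frame of bracket_hole below -0.012 m and angle between pin's own z axis and vertical below 0.15 rad and contact force between the fingers and pin below 0.05 N), for 0.2 s.
2. the left tin is lifted clear of the tray, upright, in the fingers (z of tin_left in the frame of tray above 0.023 m and contact force between the fingers and tin_left above 1 N and contact force between tin_left and tray below 0.05 N and angle between tin_left's own z axis and vertical below 0.35 rad), for 0.2 s.
3. the middle tin is lifted clear of the tray, upright, in the fingers (z of tin_middle in the frame of tray above 0.023 m and contact force between the fingers and tin_middle above 1 N and contact force between tin_middle and tray below 0.05 N and angle between tin_middle's own z axis and vertical below 0.35 rad), for 0.2 s.
4. the right tin is lifted clear of the tray, upright, in the fingers (z of tin_right in the frame of tray above 0.023 m and contact force between the fingers and tin_right above 1 N and contact force between tin_right and tray below 0.05 N and angle between tin_right's own z axis and vertical below 0.35 rad), for 0.2 s.
At the end, for the whole second after the job is handed in: The heaviest tin is held still and upright (0.35 rad) in the fingers, 80 mm or more above the tray floor, touching nothing else; the two light tins stand on the tray, released, at rest, upright (0.08 rad), each pressing under 2.5 N; the pin is in, untouched, within 5 mm of both axes, 6 mm of home (all of step 1 and ((z of tin_left in the frame of tray above 0.088 m and contact force between the fingers and tin_left above 1 N and contact force between tin_left and tray below 0.05 N and angle between tin_left's own z axis and vertical below 0.35 rad and contact force between tin_left and case below 0.05 N and linear speed of tin_left below 0.05 m/s and contact force between each of tin_left, the fingers and tin_middle below 0.05 N and contact force between each of tin_left, the fingers and tin_right below 0.05 N and contact force between tin_middle and tray between 0.6 and 2.5 N and angle between each of tin_middle, tin_right's own z axis and vertical below 0.08 rad and z of each of tin_middle, tin_right in the frame of tray below 0.014 m and linear speed of each of tin_middle, tin_right below 0.03 m/s and contact force between tin_right and tray between 0.6 and 2.5 N) or (z of tin_middle in the frame of tray above 0.088 m and contact force between the fingers and tin_middle above 1 N and contact force between tin_middle and tray below 0.05 N and angle between tin_middle's own z axis and vertical below 0.35 rad and contact force between tin_middle and case below 0.05 N and linear speed of tin_middle below 0.05 m/s and contact force between each of tin_middle, the fingers and tin_left below 0.05 N and contact force between each of tin_middle, the fingers and tin_right below 0.05 N and contact force between tin_left and tray between 0.6 and 2.5 N and angle between each of tin_left, tin_right's own z axis and vertical below 0.08 rad and z of each of tin_left, tin_right in the frame of tray below 0.014 m and linear speed of each of tin_left, tin_right below 0.03 m/s and contact force between tin_right and tray between 0.6 and 2.5 N) or (z of tin_right in the frame of tray above 0.088 m and contact force between the fingers and tin_right above 1 N and contact force between tin_right and tray below 0.05 N and angle between tin_right's own z axis and vertical below 0.35 rad and contact force between tin_right and case below 0.05 N and linear speed of tin_right below 0.05 m/s and contact force between each of tin_right, the fingers and tin_left below 0.05 N and contact force between each of tin_right, the fingers and tin_middle below 0.05 N and contact force between tin_left and tray between 0.6 and 2.5 N and angle between each of tin_left, tin_middle's own z axis and vertical below 0.08 rad and z of each of tin_left, tin_middle in the frame of tray below 0.014 m and linear speed of each of tin_left, tin_middle below 0.03 m/s and contact force between tin_middle and tray between 0.6 and 2.5 N))); the arm keeps its last pose, push and grip.
It fails at once if a bystander (book, magnifier, paperweight, spectacle case, cup, globe) is moved more than 30 mm (distance of any of book, magnifier, paperweight, spectacle_case, pencil_cup, globe from where it was at the start of the episode above 0.03 m).
It fails at once if a tin is tipped more than 0.6 rad (angle between any of tin_left, tin_middle, tin_right's own z axis and vertical above 0.6 rad).
It also fails if it takes over 72 s, if anything falls off the work surface, if the arm or the gripper's body presses on something with over 40 N, if the wrist force passes 120 N, or if a joint passes its speed limit or range.

### The arm

A 6-joint arm with a two-finger parallel gripper is mounted at the origin on the work surface. World frame = base frame: x ahead of the robot, y to its left, z up, the work surface at z = 0. Lengths are in m, angles in rad, forces in N, time in s.
With the tool pointing down it reaches from about 0.35 to 0.875 m from the base axis. Payload 4.2 kg.
Tool frame: the origin (TCP) lies at the very end of the fingers, on their centre line; the grasp point (between the pads) lies 19 mm behind it (env.grip_depth is the distance from the TCP to the grasp point, in m); z points along the fingers, y is the line along which they close (so a half turn about z gives the same grasp; the last joint's range is limited). The gripper opens to 85 mm and grips with 20 to 120 N. Pads are 22 mm wide; open, the fingers measure 114 mm over their backs; the gripper's body (76 mm by 85 mm) begins 54 mm behind the grasp point. The pads swing forward as they close: fully open they stand 13 mm farther back than shut.
Start: joints at [-0.882, 0.385, 0.008, 0, -1.194, -0.259], TCP at [0.26, -0.568, 0.231] pointing down, gripper open.
Joint ranges: [-3.14, 3.14], [-1.21, 2.06], [-1.07, 1.41], [-3.16, 2.05], [-2.99, -0.16], [-3.1, 3.1]. Speed limits (rad/s): [2.79, 2.79, 3.14, 3.14, 3.14, 3.14].

### API

Orientations are given as a unit quaternion [x, y, z, w].
In Python, from rig import env, viewer, ticket gives the robot as it stands. The module is installed in compiled form; this text tells all that it offers.
- The arm moves only by the tool drive_tool, never from a script. Its argument "steps" is one flat list of numbers, 5 for each row, row after row: the opening, from -1 (shut) to 1 (fully open), then the shift along the tool's x, y, z in m, then the turn about the tool's z in rad. A call has 1 to 20 rows; each row shifts and turns the commanded pose from where the row before left it, along the tool's axes as they then stand; what a row does not reach is not made up. A row lasts 1/12 s, in which the tool goes at most 41.7 mm and 7.16 degrees, less where a joint would pass 70% of its speed; a pose out of reach is approached as far as the arm can. A call with a gripper value outside its range is refused whole. The fingers move at their own pace and stop on an object; "newtons" is the grip in N (left out, the last holds). Time passes only in rows, so rows that do not move let the fingers close. It gives the time, the measured TCP pose, the force, the opening and the grip force at its end, in the units of the state.
- env.get_obs(): the state, without advancing time (a new reading comes with each control period).
- viewer.get_image(name): name is "side" or "top" or "wrist"; returns a dict with "frame" (384x512x3 uint8, red, green, blue), "depth" (384x512 float32, m along the optical axis (not along the pixel's ray), 0 where there is no reading), "mtx" (3x3 intrinsics, pixels), "eye" and "attitude" of the camera in the world. Camera axes: x right, y up, looking along -z (the intrinsics and any distortion apply to the point x, -y, -z); pixel columns grow to the right and rows downward; lengths in m; the calibration is good to about 2 mm. A picture is of the moment at which its call begins.
- ticket.hand_in(): hands the job in; it is judged then, once.
Trained networks look in a picture, given as the dict that the camera call returned (one of the last four; its "shot" number tells which), for a name from the list of things; names that differ only in an ending like _2 or _b are one class to them, and where a whole thing is asked for, a point or a joint stands for the part that bears it (a point fixed in the world has none). Each returns a list of dicts, best first, with "confidence" (0 to 1); they miss things now and then, are a little off and sometimes report something else, mostly with a low value. They report only what shows in the picture. A call takes as long as a camera call. They do not tell look-alikes from the thing itself.
- viewer.find_in(picture, label): "box" ([centre column, centre row, width, height] in pixels, round what is visible of it).
The state is a dict: "t": time; "joint_pos": joint angles; "dq": joint speeds; "joint_torque": joint torques, N m; "eef_pos": TCP position; "eef_rot": TCP orientation; "wrist_force": force on the tool from outside, world axes, zero at the start; "ft_torque": the same for the moment, N m; "finger_gap": finger opening in m; "grasp_force": force on a finger pad.
Only numpy, scipy, OpenCV 4.12 (cv2) and the standard library are available. Lean on these libraries where they do the work, as an engineer would, in place of code of your own. Each camera call takes 0.05 s, during which the arm holds its last target. There are 200 camera calls.

## Working session

There is one attempt and no reset: what is moved stays moved. The work goes in short steps, Python scripts to look and compute and a tool call to move; the robot and the scene stay as the last step left them, time stands still between calls to the robot, and variables do not carry over. Pictures are saved under pics/ and viewed, at most 10 in all, crops included, and the job is handed in when it is done.

Besides the shell and the picture viewer there is one more tool, called after "Request:" in YAML: its name, and indented under it one key for each argument. drive_tool: Moves the arm, as the interface text tells. Its arguments: {"type":"object","properties":{"steps":{"type":"array","items":{"type":"number"}},"newtons":{"type":"number"}},"required":["steps"]}

```bash
mkdir -p pics; cat > h.py <<'E'
import numpy as np, cv2
from rig import env, viewer, ticket
from scipy.spatial.transform import Rotation as R
def att(p):
    a=np.array(p["attitude"],float)
    return a if a.shape==(3,3) else R.from_quat(a).as_matrix()
def cloud(p):
    d=p["depth"];K=np.array(p["mtx"]);h,w=d.shape
    u,v=np.meshgrid(np.arange(w),np.arange(h))
    c=np.stack([(u-K[0,2])/K[0,0]*d,-(v-K[1,2])/K[1,1]*d,-d],-1)
    W=c@att(p).T+np.array(p["eye"]); W[d<=0]=np.nan
    return W
def save(p,n): cv2.imwrite("pics/"+n,p["frame"][...,::-1])
E
python3 - <<'E'
from h import *
print(env.get_obs())
for n in("top","side"):
    p=viewer.get_image(n); save(p,n+"0.png"); W=cloud(p); np.savez(n+"0.npz",W=W,f=p["frame"])
    print(n,p["eye"],p["attitude"],p["mtx"])
    for l in["pin","pin_rest","tin_left","ear_hole","tray","case","paperweight"]:
        for r in viewer.find_in(p,l)[:5]:
            b=r["box"];c,rw=int(b[0]),int(b[1])
            print(l,np.round(b),round(r["confidence"],2),np.round(W[min(rw,383),min(c,511)],3))
E
```

```text
{'t': 0.0, 'joint_pos': array([-8.82411127e-01,  3.85527435e-01,  6.58451281e-03, -4.81966094e-04,
       -1.19401754e+00, -2.58592796e-01]), 'dq': array([-1.03514820e-03, -9.12273831e-06, -2.85960280e-04, -3.96523877e-04,
        6.65096551e-04, -3.35051465e-05]), 'joint_torque': array([-5.19355435e-04, -3.92290771e+01,  1.88397235e+01,  4.18603599e+00,
       -4.60772906e-03, -5.68660340e-06]), 'eef_pos': array([ 0.26017618, -0.56760384,  0.23022554]), 'eef_rot': array([-2.13159026e-01,  9.77016893e-01,  1.06515676e-03, -2.94075563e-04]), 'wrist_force': array([ 0.25790695,  0.42707618, -0.27076425]), 'ft_torque': array([ 0.00739554,  0.04152275, -0.00579187]), 'grasp_force': 0.0, 'finger_gap': 0.08560603259732626}
top [0.24006849 0.00942916 1.89634351] [ 0.05280003 -0.05950688 -0.70338772  0.70634043] [[490.28651882   0.         251.95222882]
 [  0.         490.28651882 195.75629234]
 [  0.           0.           1.        ]]
pin [352. 186.  23.  19.] 0.3 [ 0.577 -0.393  0.043]
pin_rest [385. 183.  20.  19.] 0.86 [ 0.589 -0.516  0.046]
pin_rest [353. 188.  26.  20.] 0.68 [ 0.569 -0
[... 737 characters left out ...]
     1.        ]]
pin_rest [384. 270.  26.  27.] 0.75 [ 0.581 -0.529  0.041]
pin_rest [321. 333.  39.  40.] 0.66 [ 0.29  -0.58   0.041]
pin_rest [348. 254.  26.  24.] 0.58 [ 0.286 -0.634  0.324]
pin_rest [191. 141.  20.  38.] 0.29 [0.511 0.421 0.091]
tin_left [241. 178.  18.  29.] 0.57 [0.522 0.075 0.076]
ear_hole [250. 201.  91.  70.] 0.62 [0.51  0.005 0.018]
ear_hole [238. 178.  15.  26.] 0.47 [0.517 0.087 0.072]
tray [251. 203.  88.  66.] 0.56 [ 0.499 -0.01   0.017]
tray [254. 260.  20.  17.] 0.52 [ 0.33  -0.265  0.027]
tray [297. 285.  42.  40.] 0.17 [ 0.36  -0.42   0.031]
case [290. 183. 181. 112.] 0.63 [ 0.666 -0.025  0.049]
paperweight [256. 260.  20.  15.] 0.71 [ 0.33  -0.269  0.026]
```

```bash
python3 - <<'E'
from h import *
a=np.load("top0.npz");b=np.load("side0.npz")
A=a["f"][120:300,90:430]; cv2.imwrite("pics/topc.png",cv2.resize(A,None,fx=2.35,fy=2.35,interpolation=cv2.INTER_CUBIC)[...,::-1])
B=b["f"][110:380,150:420]; cv2.imwrite("pics/sidec.png",cv2.resize(B,None,fx=2.2,fy=2.2,interpolation=cv2.INTER_CUBIC)[...,::-1])
p=viewer.get_image("wrist");save(p,"wrist0.png");print(p.keys(),p["mtx"],p["eye"],p["attitude"])
E
```

```text
dict_keys(['frame', 'depth', 'mtx', 'eye', 'attitude', 'shot']) [[318.36460009   0.         261.54588172]
 [  0.         318.36460009 191.65950573]
 [  0.           0.           1.        ]] [ 0.19400434 -0.59821853  0.37366548] [-0.0773936  -0.12075023  0.83312261  0.53416882]
```

View pics/topc.png

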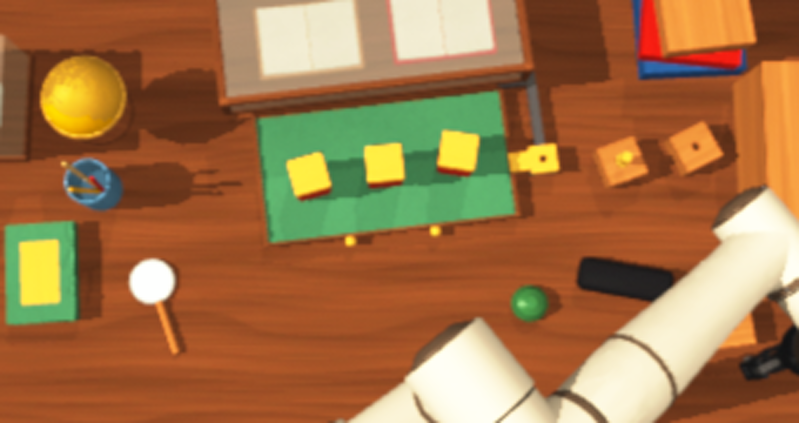

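View pics/sidec.png

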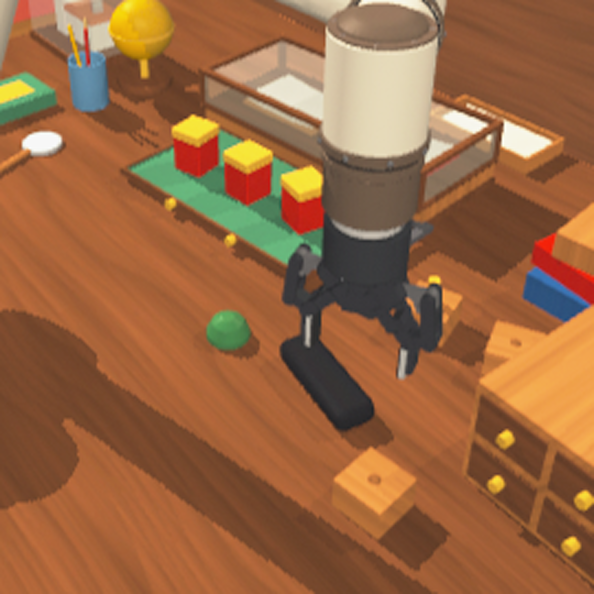

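```bash
cat >> h.py <<'E'
def pix(p,u,v,z):
    "intersect pixel ray with plane at height z"
    K=np.array(p["mtx"]);r=att(p)@np.array([(u-K[0,2])/K[0,0],-(v-K[1,2])/K[1,1],-1.]);e=np.array(p["eye"])
    return e+r*(z-e[2])/r[2]
def proj(p,P):
    c=(np.asarray(P)-np.array(p["eye"]))@att(p);K=np.array(p["mtx"])
    return np.array([K[0,0]*c[0]/-c[2]+K[0,2],-K[1,1]*c[1]/-c[2]+K[1,2]])
def tool():
    o=env.get_obs();return o["eef_pos"],R.from_quat(o["eef_rot"]).as_matrix(),o
def delta(P):
    "shift in tool axes to bring TCP to P"
    e,M,o=tool();return np.round(M.T@(np.asarray(P)-e),4)
E
python3 - <<'E'
from h import *
p=viewer.get_image("top")
e,M,o=tool();print("tcp proj top",proj(p,e)); print(M.round(3))
for n,c,z in[("pin",(626,158),.07),("ear",(543,158),.034),("tl",(309,172),.098),("tm",(384,161),.098),("tr",(459,150),.098),("trayFL",(268,243),.024),("trayFR",(518,215),.024),("rest2",(697,147),.042)]:
    u,v=90+(c[0]+.5)/2.35-.5,120+(c[1]+.5)/2.35-.5
    print(n,pix(p,u,v,z).round(4))
w=viewer.get_image("wrist");print("tcp in wrist",proj(w,e),att(w).round(3), (M.T@(np.array(w["eye"])-e)).round(4),(M.T@att(w)).round(3))
W=cloud(p);f=p["frame"].astype(int)
hsv=cv2.cvtColor(p["frame"],cv2.COLOR_RGB2HSV)
m=(W[...,2]>.088)&(W[...,2]<.11)&(W[...,0]>.4)&(W[...,0]<.62)&(abs(W[...,1])<.25)
n,l,s,c=cv2.connectedComponentsWithStats(m.astype(np.uint8))
for i in range(1,n):
    if s[i,4]>30:
        q=W[l==i][:,:2]; print("tin",s[i],q.mean(0).round(4),cv2.minAreaRect((q*1000).astype(np.float32)))
E
```

```text
tcp proj top [418.48890584 268.83280309]
[[-0.909 -0.417  0.   ]
 [-0.417  0.909  0.   ]
 [-0.    -0.    -1.   ]]
pin [ 0.5688 -0.4022  0.07  ]
ear [ 0.5745 -0.2736  0.034 ]
tl [0.5386 0.1071 0.098 ]
tm [ 0.5569 -0.0114  0.098 ]
tr [ 0.5753 -0.1305  0.098 ]
trayFL [0.4333 0.1764 0.024 ]
trayFR [ 0.4812 -0.2323  0.024 ]
rest2 [ 0.5927 -0.5259  0.042 ]
tcp in wrist [260.77914605 251.48800218] [[-0.417 -0.871 -0.258]
 [ 0.909 -0.4   -0.119]
 [ 0.    -0.284  0.959]] [ 0.0729  0.0003 -0.1423] [[ 0.001  0.959  0.284]
 [ 1.    -0.001 -0.   ]
 [-0.     0.284 -0.959]]
tin [276 175  17  18 240] [ 0.5752 -0.1275] ((575.90771484375, -127.6900405883789), (57.14741134643555, 59.46217346191406), 81.86389923095703)
tin [245 181  17  17 237] [ 0.5547 -0.0102] ((555.2633666992188, -10.068016052246094), (60.091854095458984, 57.706695556640625), 6.860442161560059)
tin [212 185  18  18 240] [0.5362 0.1098] ((536.8165283203125, 109.816162109375), (58.06761169433594, 57.70542526245117), 16.35381317138672)
```

Request:
drive_tool:
  steps: [1,-0.035,0.0077,0.001,0,1,-0.035,0.0077,0.001,0,1,-0.035,0.0077,0.001,0,1,-0.035,0.0077,0.001,0,1,-0.035,0.0077,0.001,0,1,-0.035,0.0077,0.001,0,1,-0.035,0.0077,0.001,0,1,-0.035,0.0077,0.001,0,1,-0.035,0.0077,0.001,0,1,-0.035,0.0077,0.001,0,1,0,0,0,0,1,0,0,0,0]

```text
t: 1.95
eef_pos: [0.5478, -0.3509, 0.2207]
eef_rot: [-0.215, 0.977, 0.0, -0.0]
wrist_force: [-0.5, 0.3, -0.4]
finger_gap: 0.0854
grasp_force: 0.0
```

```bash
python3 - <<'E'
from h import *
p=viewer.get_image("wrist");save(p,"wrist1.png");W=cloud(p);np.savez("w1.npz",W=W,f=p["frame"],mtx=p["mtx"],eye=p["eye"],attitude=p["attitude"])
e,M,o=tool();print(o["t"],e,M.round(3))
for l in["pin","pin_rest","ear_hole","bracket_hole","tin_right"]:
    for r in viewer.find_in(p,l)[:3]:
        b=r["box"];print(l,np.round(b),round(r["confidence"],2),W[min(int(b[1]),383),min(int(b[0]),511)].round(4))
for n,P in[("pin",(.569,-.402,.07)),("ear",(.5745,-.2736,.034))]: print(n,proj(p,P))
E
```

```text
2.0 [ 0.54675053 -0.35179952  0.22094948] [[-0.908 -0.418 -0.001]
 [-0.418  0.908  0.   ]
 [ 0.001  0.001 -1.   ]]
pin [312.  26. 107.  53.] 0.69 [ 0.4026 -0.365   0.0302]
pin [207. 173.  25.  27.] 0.64 [ 0.5627 -0.3985  0.0782]
pin_rest [212. 167.  64.  68.] 0.92 [ 0.5609 -0.3976  0.0575]
pin_rest [ 95. 139.  85.  66.] 0.66 [ 0.5879 -0.516   0.0414]
ear_hole [402. 242. 221. 176.] 0.68 [ 0.5611 -0.1617  0.0177]
bracket_hole [390. 269. 238. 230.] 0.64 [ 0.5166 -0.3127  0.2587]
tin_right [400. 241. 221. 178.] 0.59 [ 0.5603 -0.1638  0.0183]
tin_right [447. 274. 104.  79.] 0.57 [ 0.554  -0.1534  0.094 ]
pin [202.51345112 175.45855805]
ear [314.28309735 219.65801164]
```

View pics/wrist1.png

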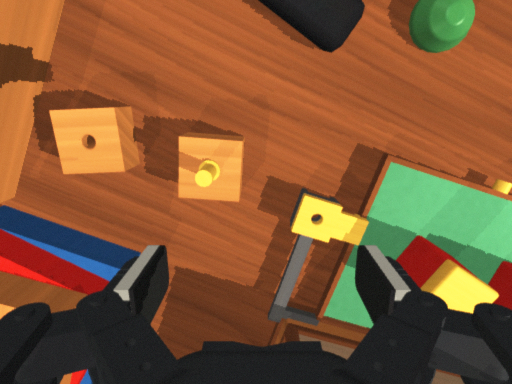

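```bash
python3 - <<'E'
from h import *
a=np.load("w1.npz");p=dict(mtx=a["mtx"],eye=a["eye"],attitude=a["attitude"]);W=a["W"];f=a["f"]
v,u=np.mgrid[0:384,0:512]
m=(W[...,2]>.072)&(abs(u-205)<20)&(abs(v-175)<20);print(m.sum(),W[m].mean(0),W[m].max(0),u[m].mean(),v[m].mean(),pix(p,u[m].mean(),v[m].mean(),.078))
# ear hole: dark pixels in window
g=f.max(-1).astype(float);s=(abs(u-317)<9)&(abs(v-219)<9)
wgt=np.clip(140-g,0,None)*s
U,V=(wgt*u).sum()/wgt.sum(),(wgt*v).sum()/wgt.sum();print("hole",U,V,pix(p,U,V,.034),(g[s]<140).sum())
print(g[211:228,308:327].astype(int))
# collar/rest hole centre via plate mask: ear plate top z
m=(W[...,2]>.028)&(W[...,2]<.04)&(abs(u-325)<45)&(abs(v-219)<35);print(m.sum(),np.median(W[m][:,2]))
m=(W[...,2]>.038)&(W[...,2]<.05)&(abs(u-210)<45)&(abs(v-168)<45);q=W[m];print("rest",cv2.minAreaRect((q[:,:2]*1000).astype(np.float32)),np.median(q[:,2]))
m=(W[...,2]>.038)&(W[...,2]<.05)&(abs(u-90)<45)&(abs(v-140)<45);q=W[m];print("rest2",cv2.minAreaRect((q[:,:2]*1000).astype(np.float32)))
E
```

```text
246 [ 0.56794627 -0.39993711  0.077367  ] [ 0.57628224 -0.39205909  0.07955443] 203.59756097560975 177.22357723577235 [ 0.56774663 -0.39990359  0.078     ]
hole 315.96684491978607 217.81247771836007 [ 0.5717812  -0.27292169  0.034     ] 51
[[255 255 255 255 255 255 255 255 255 255 255 255 255 255 255 255 255 255
  255]
 [255 255 255 255 255 255 255 255 255 255 255 255 255 255 255 255 255 255
  255]
 [255 255 255 255 255 255 255 254 250 248 249 254 254 255 255 255 255 255
  255]
 [255 255 255 255 255 247 228 203 176 167 165 194 231 253 255 255 255 255
  255]
 [255 255 255 255 245 178 140 121 112 108  85  81 131 234 253 255 255 255
  255]
 [255 255 255 251 183 116 102 102 103  80  58  55  80 176 241 255 255 255
  255]
 [255 255 255 220 120  95  87  83  71  62  53  57  96 149 218 253 255 255
  255]
 [255 255 254 168  72  65  61  63  59  55  54  70 116 154 206 251 255 255
  255]
 [255 255 254 160  63  57  60  56  57  57  74 122 156 172 211 251 255 255
  255]
 [255 255 254 193  96  74  70  71  73  87 127 166 172 180 227 253 255 255
  255]
 [255 255 255 243 174 137 124 125 132 167 175 178 178 196 239 254 255 255
  255]
 [255 255 255 253 208 170 168 172 173 185 185 188 188 228 251 255 255 255
  255]
 [255 255 255 255 250 226 194 187 189 192 196 218 230 248 254 255 255 255
  255]
 [255 255 255 255 254 253 246 234 230 231 236 243 252 254 255 255 255 255
  255]
 [255 255 255 255 255 255 254 252 252 252 253 254 255 255 255 255 255 255
  255]
 [255 255 255 255 255 255 255 255 255 255 255 255 255 255 255 255 255 255
  255]
 [255 255 255 255 255 255 255 255 255 255 255 255 255 255 255 255 255 255
  255]]
2277 0.03377758139158066
rest ((568.637451171875, -399.7337951660156), (64.58474731445312, 63.57528305053711), 20.34649085998535) 0.04176869872141137
rest2 ((593.2169189453125, -522.0562744140625), (64.21241760253906, 65.6240234375), 27.647003173828125)
```

Request:
drive_tool:
  steps: [0,0.0007,-0.0264,0.02,0,0,0.0008,-0.0264,0.02,0,0,0,0,0.02,0,0,0,0,0.02,0,0,0,0,0,0,0,0,0,0,0]
  newtons: 40

```text
t: 2.75
eef_pos: [0.566, -0.4015, 0.1405]
eef_rot: [-0.213, 0.977, 0.001, -0.001]
wrist_force: [-0.8, 0.3, 1.1]
finger_gap: 0.0426
grasp_force: 0.0
```

```bash
python3 - <<'E'
from h import *
p=viewer.get_image("wrist");W=cloud(p);np.savez("w2.npz",W=W,f=p["frame"],mtx=p["mtx"],eye=p["eye"],attitude=p["attitude"])
es=[env.get_obs()["eef_pos"]];e,M,o=tool();print(e,M.round(3))
cv2.imwrite("pics/w2.png",p["frame"][...,::-1])
v,u=np.mgrid[0:384,0:512]
c=proj(p,(.568,-.400,.078));print(c)
m=(W[...,2]>.072)&(W[...,2]<.083)&(abs(u-c[0])<25)&(abs(v-c[1])<25);print(m.sum(),u[m].mean(),v[m].mean(),pix(p,u[m].mean(),v[m].mean(),.078),W[m].mean(0))
print(delta([*pix(p,u[m].mean(),v[m].mean(),.078)[:2],.05]))
E
```

```text
[ 0.56708689 -0.40172245  0.14228747] [[-0.909 -0.416  0.001]
 [-0.416  0.909 -0.001]
 [-0.    -0.001 -1.   ]]
[261.57555274 212.46465831]
439 261.2027334851936 211.69931662870158 [ 0.56760049 -0.40046333  0.078     ] [ 0.56783227 -0.40035586  0.07733313]
[-0.001   0.001   0.0923]
```

View pics/w2.png

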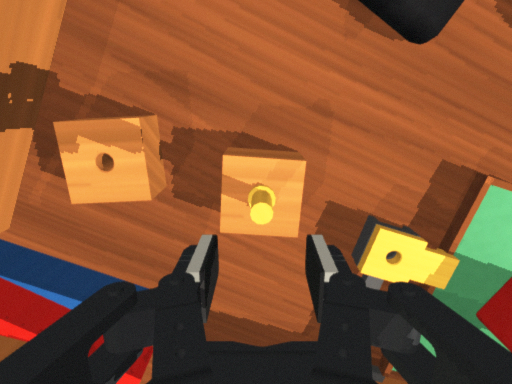

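Request:
drive_tool:
  steps: [0,-0.0005,0.0005,0.023,0,0,-0.0005,0.0005,0.023,0,0,0,0,0.023,0,0,0,0,0.022,0,0,0,0,0,0,-1,0,0,0,0,-1,0,0,0,0,-1,0,0,0,0,-1,0,0,0,0,-1,0,0,0,0,-1,0,0,0,0]
  newtons: 40

```text
t: 3.72
eef_pos: [0.5693, -0.4005, 0.0535]
eef_rot: [-0.214, 0.977, -0.002, 0.002]
wrist_force: [0.0, 0.2, 6.5]
finger_gap: 0.0147
grasp_force: 39.5
```

Request:
drive_tool:
  steps: [-1,0,0,-0.01,0,-1,0,0,-0.015,0,-1,0,0,-0.02,0,-1,0,0,-0.015,0,-1,0,0,0,0,-1,0,0,0,0]

```text
t: 4.22
eef_pos: [0.5679, -0.3996, 0.1114]
eef_rot: [-0.213, 0.977, -0.0, 0.001]
wrist_force: [0.1, -0.5, -0.9]
finger_gap: 0.0143
grasp_force: 39.3
```

```bash
cat >> h.py <<'E'
def hole(p,guess):
    c=proj(p,[*guess,.034]);v,u=np.mgrid[0:384,0:512];g=p["frame"].max(-1).astype(float)
    k=320/abs((np.array(p["eye"])[2]-.034))*.0065*1.6
    s=(np.hypot(u-c[0],v-c[1])<k);m=s&(g<235)
    n,l,st,ct=cv2.connectedComponentsWithStats(m.astype(np.uint8));i=1+np.argmin([np.hypot(*(ct[j]-c)) for j in range(1,n)])
    b=st[i];uc,vc=b[0]+(b[2]-1)/2,b[1]+(b[3]-1)/2
    return b,(uc,vc),pix(p,uc,vc,.034)
E
python3 - <<'E'
from h import *
p=viewer.get_image("wrist");W=cloud(p)
E=np.mean([env.get_obs()["eef_pos"] for _ in range(3)],0);e,M,o=tool();print(e,M.round(3),o["wrist_force"],o["finger_gap"])
cv2.imwrite("pics/w3.png",p["frame"][...,::-1])
print(hole(p,(.5723,-.272)))
v,u=np.mgrid[0:384,0:512]
zt=e[2]+.03
c=proj(p,(*e[:2],zt));print(c)
m=(W[...,2]>zt-.012)&(W[...,2]<zt+.008)&(abs(u-c[0])<9)&(abs(v-c[1])<30);print(m.sum(),np.nanmean(W[m],0),W[m].max(0) if m.any() else 0)
E
```

```text
[ 0.5671606  -0.3991855   0.10995551] [[-0.909 -0.416 -0.   ]
 [-0.416  0.909  0.001]
 [-0.     0.001 -1.   ]] [ 0.04320044  0.47698829 -1.51703339] 0.014272899599770841
(array([399, 265,  18,  15, 197], dtype=int32), (np.float64(407.5), np.float64(272.0)), array([ 0.5726259 , -0.27216328,  0.034     ]))
[262.16404767 282.93951189]
714 [ 0.56563452 -0.39976414  0.13486401] [ 0.57508216 -0.39296709  0.13738905]
```

View pics/w3.png

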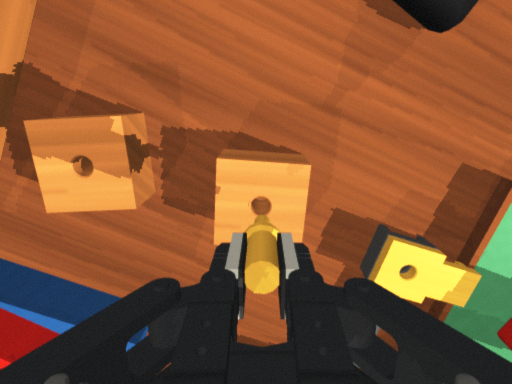

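Request:
drive_tool:
  steps: [-1,-0.0144,0.0286,0,0,-1,-0.0144,0.0286,0,0,-1,-0.0143,0.0286,0,0,-1,-0.0143,0.0287,0,0,-1,0,0,0.012,0,-1,0,0,0.01,0,-1,0,0,0,0,-1,0,0,0,0]

```text
t: 4.93
eef_pos: [0.571, -0.272, 0.0864]
eef_rot: [-0.213, 0.977, 0.001, -0.002]
wrist_force: [0.3, -0.6, -0.7]
finger_gap: 0.0144
grasp_force: 39.3
```

```bash
python3 - <<'E'
from h import *
p=viewer.get_image("wrist");W=cloud(p)
e,M,o=tool();print(e,M.round(3),o["wrist_force"],o["finger_gap"])
q=viewer.get_image("side");t=viewer.get_image("top")
c=proj(p,(.5726,-.2722,.034));print("hole expect",c)
a,b=int(c[0]),int(c[1]);A=p["frame"][b-60:b+90,a-75:a+75]
c2=proj(q,(.5726,-.2722,.05));print("side",c2);a,b=int(c2[0]),int(c2[1]);B=q["frame"][b-35:b+35,a-35:a+35]
cv2.imwrite("pics/w4.png",np.hstack([cv2.resize(A,(500,500),interpolation=2),cv2.resize(B,(300,300),interpolation=2).repeat(1,0) if 0 else cv2.copyMakeBorder(cv2.resize(B,(300,300),interpolation=2),0,200,0,0,0)])[...,::-1])
# same place predicted pin
print("top expected pin", proj(p,(e[0],e[1],e[2]+.03)))
zt=e[2]+.026
v,u=np.mgrid[0:384,0:512];cc=proj(p,(e[0],e[1],zt))
m=(W[...,2]>zt-.006)&(W[...,2]<zt+.008)&(abs(u-cc[0])<9)&(abs(v-cc[1])<30);print(m.sum(),W[m].mean(0),W[m].max(0))
E
```

```text
[ 0.57160085 -0.27239689  0.08730117] [[-0.91  -0.416 -0.002]
 [-0.416  0.91   0.   ]
 [ 0.002  0.001 -1.   ]] [0.26839177 0.03011082 0.28134542] 0.01418593957750277
hole expect [259.4235316  216.34107163]
side [317.07118216 223.23133589]
top expected pin [259.16422461 287.82464817]
630 [ 0.56999218 -0.27291817  0.11049624] [ 0.57888519 -0.26633653  0.1122524 ]
```

View pics/w4.png

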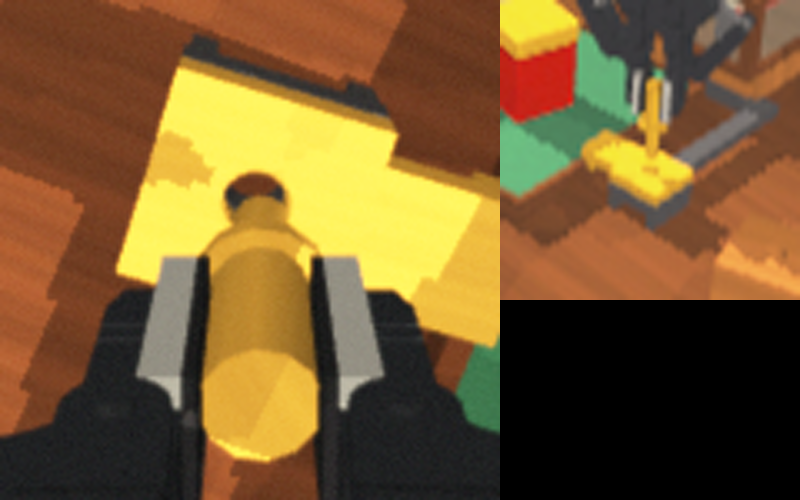

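```bash
python3 - <<'E'
from h import *
p=viewer.get_image("wrist")
e,M,o=tool()
f=p["frame"]
a,b=259,216
P=pix(p,184+(261+.5)/3.333-.5,156+(405+.5)/3.333-.5,.1125)
H=pix(p,184+(255+.5)/3.333-.5,156+(200+.5)/3.333-.5,.034)
print(P,H,(M.T@(H-P)).round(4),e)
# tip projected, and hole outline for pin position
print("tip proj",(proj(p,[P[0],P[1],.0465])-[184,156])*3.333)
# hole boundary samples: dark pixels top edge
g=f.max(-1).astype(int);print(g[204:224,248:276])
E
```

```text
[ 0.57143952 -0.2722912   0.1125    ] [ 0.57393868 -0.27235483  0.034     ] [-0.0022 -0.0011  0.0785] [ 0.5721943  -0.27249665  0.08845911]
tip proj [259.43945375 211.46373235]
[[255 255 255 255 255 255 255 255 255 255 255 254 254 253 253 253 253 254
  255 255 255 255 255 255 255 255 255 255]
 [255 255 255 255 255 255 255 255 255 254 254 240 231 210 204 202 223 239
  251 254 254 254 255 255 255 255 255 255]
 [255 255 255 255 255 255 255 255 251 239 200 156 140 126 123 127 139 152
  195 235 249 253 254 255 255 255 255 255]
 [255 255 255 255 255 255 254 243 190 154 123 109 107 108 107 110 113 117
  124 153 211 243 254 255 255 255 255 255]
 [255 255 255 255 255 254 240 176 122 110 105 105 107 108 106 104 109 109
  110 116 141 201 246 255 255 255 255 255]
 [255 255 255 255 255 248 158 109 103 104 105 109 106 106 107 106 105 106
  108 109 111 113 190 251 255 255 255 255]
 [255 255 255 255 254 202  85  72  88 104 105 106 107 105 108 105 105 106
  105 104  81  61 114 235 253 255 255 255]
 [255 255 255 255 251 139  54  51  57  78  95 102 101 104 105 102 103 101
   88  71  58  57  86 209 251 
[... 717 characters left out ...]
255 255 255 255 254 247 217 171 168 172 175 179 182 184 180 181 176 173
  181 188 194 189 198 232 248 255 255 255]
 [255 255 255 255 254 253 223 173 168 170 177 175 178 185 181 179 177 178
  182 188 192 202 222 241 253 255 255 255]
 [255 255 255 255 255 254 236 177 170 175 176 179 183 183 182 180 181 175
  184 192 199 209 235 250 254 255 255 255]
 [255 255 255 255 255 254 231 172 171 175 179 183 180 185 182 180 180 178
  183 190 198 217 244 254 255 255 255 255]
 [255 255 255 255 255 254 227 176 179 181 186 187 186 183 179 179 179 177
  181 185 194 210 247 254 255 255 255 255]
 [255 255 255 255 255 250 203 184 191 188 190 192 189 183 181 180 179 181
  177 177 181 189 214 248 254 255 255 255]]
```

```bash
python3 - <<'E'
from h import *
p=viewer.get_image("wrist");e,M,o=tool()
from scipy.optimize import fsolve
th=np.linspace(0,6.283,120)
def ext(c):
    q=np.array([proj(p,[c[0]+.0065*np.cos(t),c[1]+.0065*np.sin(t),.034]) for t in th]);return q
s=fsolve(lambda c:[ext(c)[:,1].min()-205.1,(ext(c)[:,0].min()+ext(c)[:,0].max())/2-261.9],[.5735,-.272],epsfcn=1e-6)
q=ext(s);print(s,q.min(0),q.max(0),(M.T@(np.r_[s,.034]-[.57144,-.27229,.1125])).round(4))
# pin top disc fit: bottom edge of bright disc
f=p["frame"].astype(int);print("col263",[(r,f[r,262].tolist()) for r in range(256,302,2)])
print("row278",[(c,int(f[278,c].max())) for c in range(238,290,2)])
d=ext
for r,z in((.008,.1125),):
    q=np.array([proj(p,[.57144+r*np.cos(t),-.27229+r*np.sin(t),z]) for t in th]);print(q.min(0),q.max(0))
E
```

```text
[ 0.57285349 -0.2715608 ] [252.0314578 205.1      ] [271.7685422  223.62137865] [-0.0015  0.0001  0.0785]
col263 [(256, [190, 139, 49]), (258, [189, 136, 47]), (260, [193, 141, 48]), (262, [233, 178, 61]), (264, [232, 178, 62]), (266, [230, 172, 57]), (268, [231, 176, 59]), (270, [228, 171, 54]), (272, [227, 169, 54]), (274, [230, 174, 60]), (276, [227, 169, 55]), (278, [229, 173, 59]), (280, [236, 185, 63]), (282, [239, 189, 64]), (284, [239, 188, 63]), (286, [238, 186, 64]), (288, [238, 188, 63]), (290, [239, 189, 62]), (292, [239, 185, 63]), (294, [157, 94, 39]), (296, [124, 65, 35]), (298, [123, 67, 40]), (300, [107, 55, 32])]
row278 [(238, 77), (240, 67), (242, 47), (244, 96), (246, 229), (248, 228), (250, 229), (252, 229), (254, 228), (256, 229), (258, 226), (260, 227), (262, 229), (264, 239), (266, 239), (268, 240), (270, 242), (272, 243), (274, 242), (276, 240), (278, 234), (280, 37), (282, 40), (284, 38), (286, 118), (288, 75)]
[242.85101345 259.63633435] [280.87482943 293.20822454]
```

Request:
drive_tool:
  steps: [-1,-0.0012,0,0.004,0,-1,0,0,0.005,0,-1,0,0,0.005,0,-1,0,0,0.005,0,-1,0,0,0.004,0,-1,0,0,0,0]

```text
t: 5.68
eef_pos: [0.5727, -0.271, 0.064]
eef_rot: [-0.213, 0.977, 0.0, -0.001]
wrist_force: [0.1, -0.2, -0.7]
finger_gap: 0.0143
grasp_force: 39.4
```

Request:
drive_tool:
  steps: [-1,0,0,0.004,0,-1,0,0,0.005,0,-1,0,0,0.005,0,-1,0,0,0,0]

```text
t: 6.02
eef_pos: [0.5727, -0.271, 0.05]
eef_rot: [-0.213, 0.977, 0.0, -0.001]
wrist_force: [0.2, 0.4, -1.1]
finger_gap: 0.0144
grasp_force: 39.4
```

Request:
drive_tool:
  steps: [-1,0,0,0.003,0,-1,0,0,0.002,0,-1,0,0,0.0015,0,-1,0,0,0,0]

```text
t: 6.35
eef_pos: [0.5732, -0.2711, 0.0455]
eef_rot: [-0.213, 0.977, -0.0, -0.0]
wrist_force: [-2.1, 0.7, 3.0]
finger_gap: 0.0149
grasp_force: 39.8
```

Request:
drive_tool:
  steps: [-0.2,0,0,0,0,-0.2,0,0,0,0,-0.2,0,0,0,0,-0.2,0,0,-0.01,0,0,0,0,-0.02,0,0,0,0,-0.04,0,0,0,0,-0.04,0,0,0,0,-0.04,0,0,0,0,0,0]

```text
t: 7.1
eef_pos: [0.5778, -0.2732, 0.2061]
eef_rot: [-0.214, 0.977, -0.005, 0.008]
wrist_force: [0.7, -0.9, 2.0]
finger_gap: 0.0427
grasp_force: 0.0
```

```bash
python3 - <<'E'
from h import *
p=viewer.get_image("wrist");W=cloud(p)
e,M,o=tool();print(o["t"],e,o["wrist_force"])
v,u=np.mgrid[0:384,0:512]
c=proj(p,(.573,-.2716,.07));m=(np.hypot(u-c[0],v-c[1])<25)&(W[...,2]>.058)&(W[...,2]<.1);print(m.sum(),W[m].mean(0),np.percentile(W[m][:,2],[50,90,98]))
E
```

```text
7.15 [ 0.57607936 -0.27208217  0.20172919] [-0.17220973  0.36177981 -0.15354554]
273 [ 0.57152652 -0.27131183  0.0687878 ] [0.06961532 0.07045779 0.0708804 ]
```

Request:
drive_tool:
  steps: [1,-0.0056,0.0348,-0.006,0,1,-0.0056,0.0348,-0.006,0,1,-0.0056,0.0348,-0.006,0,1,-0.0056,0.0348,-0.006,0,1,-0.0056,0.0348,-0.006,0,1,-0.0056,0.0348,-0.006,0,1,-0.0056,0.0348,-0.006,0,1,-0.0056,0.0348,-0.006,0,1,0,0,0,0.075,1,0,0,0,0.075,1,0,0,0,0,1,0,0,0,0]

```text
t: 8.15
eef_pos: [0.4976, 0.0007, 0.2426]
eef_rot: [-0.14, 0.99, 0.0, -0.0]
wrist_force: [0.9, -0.2, -0.4]
finger_gap: 0.0856
grasp_force: 0.0
```

```bash
cat > tins.py <<'E'
from h import *
def tins(p,zl=.094,zh=.104):
    W=cloud(p);hsv=cv2.cvtColor(p["frame"],cv2.COLOR_RGB2HSV)
    m=(W[...,2]>zl)&(W[...,2]<zh)&(W[...,0]>.42)&(W[...,0]<.64)&(abs(W[...,1])<.22)&(hsv[...,0]>18)&(hsv[...,0]<36)
    m=cv2.morphologyEx(m.astype(np.uint8),cv2.MORPH_OPEN,np.ones((3,3)))
    n,l,s,c=cv2.connectedComponentsWithStats(m);out=[]
    for i in range(1,n):
        if s[i,4]<100: continue
        q=W[l==i];r=cv2.minAreaRect((q[:,:2]*1000).astype(np.float32))
        a=(r[2]+45)%90-45
        out.append((np.round(r[0],1),np.round(r[1],1),round(a,1),s[i].tolist()))
    return out
if __name__=="__main__":
    p=viewer.get_image("wrist");e,M,o=tool();print(o["t"],e,M.round(3)[:,1],o["wrist_force"])
    cv2.imwrite("pics/tins%d.png"%p["shot"],p["frame"][...,::-1]);print(p["shot"])
    for t in tins(p): print(t)
E
python3 tins.py
```

```text
8.2 [4.97639864e-01 4.21699469e-04 2.42467485e-01] [-0.277  0.961  0.   ] [-1.22762334 -0.41322757  0.37333058]
15
(array([ 574.1, -127.8]), array([57.9, 58.3]), -8.2, [76, 180, 74, 72, 3352])
(array([553.4, -10.1]), array([57.8, 57.9]), 5.9, [203, 198, 66, 62, 3199])
(array([534.6, 109.3]), array([56.8, 57.2]), 16.8, [326, 216, 62, 54, 2417])
```

Request:
drive_tool:
  steps: [1,-0.0219,0.0314,0,-0.012,1,-0.0219,0.0314,0,0,1,-0.0219,0.0314,0.02,0,1,0,0,0.035,0,1,0,0,0.035,0,1,0,0,0.035,0,1,0,0,0.035,0,1,0,0,0.0225,0,1,0,0,0.01,0,1,0,0,0,0,1,0,0,0,0]

```text
t: 9.12
eef_pos: [0.5345, 0.1082, 0.0514]
eef_rot: [-0.146, 0.989, -0.0, 0.0]
wrist_force: [0.5, 0.7, 0.1]
finger_gap: 0.0856
grasp_force: 0.0
```

```bash
cat > fr.py <<'E'
from h import *
F=[];T=[]
for i in range(5):
    viewer.get_image("wrist");o=env.get_obs();F.append(o["wrist_force"]);T.append(o["joint_torque"])
print(o["t"],"F",np.mean(F,0).round(2),np.std(F,0).round(2),"tau",np.mean(T,0).round(2),"gap",o["finger_gap"].round(4),"grip",round(o["grasp_force"],1),o["eef_pos"].round(4))
E
python3 fr.py
```

```text
Traceback (most recent call last):
  File "fr.py", line 5, in <module>
    print(o["t"],"F",np.mean(F,0).round(2),np.std(F,0).round(2),"tau",np.mean(T,0).round(2),"gap",o["finger_gap"].round(4),"grip",round(o["grasp_force"],1),o["eef_pos"].round(4))
                                                                                                  ^^^^^^^^^^^^^^^^^^^^^
AttributeError: 'float' object has no attribute 'round'
```

```bash
sed -i 's/o\["finger_gap"\].round(4)/round(o["finger_gap"],4)/' fr.py; python3 fr.py
```

```text
9.6167 F [-0.1  -0.07 -0.04] [0.59 0.69 0.22] tau [-1.000e-02 -3.683e+01  1.327e+01  2.950e+00  0.000e+00  0.000e+00] gap 0.0855 grip 0.0 [0.5339 0.1084 0.0515]
```

Request:
drive_tool:
  steps: [-1,0,0,0,0,-1,0,0,0,0,-1,0,0,0,0,-1,0,0,0,0,-1,0,0,-0.01,0,-1,0,0,-0.02,0,-1,0,0,-0.015,0,-1,0,0,0,0,-1,0,0,0,0,-1,0,0,0,0]
  newtons: 50

```text
t: 10.45
eef_pos: [0.5329, 0.1081, 0.0954]
eef_rot: [-0.145, 0.989, -0.0, -0.001]
wrist_force: [-0.1, 0.9, -1.4]
finger_gap: 0.0553
grasp_force: 53.2
```

```bash
python3 fr.py; python3 tins.py
```

```text
10.7 F [-0.1  -0.09 -1.51] [0.66 0.41 0.3 ] tau [  0.   -36.33  15.23   3.45   0.     0.  ] gap 0.0554 grip 53.2 [0.5333 0.1081 0.0952]
10.75 [0.53345559 0.10819029 0.09536033] [-0.288  0.958 -0.   ] [ 0.34479924  0.26583178 -1.54514198]
31
(array([552.4,   1.8]), array([57.9, 35.5]), 5.7, [0, 165, 76, 121, 7831])
```

Request:
drive_tool:
  steps: [-1,0,0,0.015,0,-1,0,0,0.015,0,-1,0,0,0.01,0,-1,0,0,0.0045,0,-1,0,0,0,0,-1,0,0,0,0,1,0,0,0,0,1,0,0,0,0,1,0,0,0,0,1,0,0,0,0,1,0,0,-0.03,0,1,0,0,-0.04,0,1,0,0,-0.04,0,1,0,0,-0.03,0,1,0,0,0,0]

```text
t: 12.0
eef_pos: [0.5378, 0.1096, 0.1993]
eef_rot: [-0.146, 0.989, 0.001, 0.007]
wrist_force: [0.9, 1.5, 0.3]
finger_gap: 0.0852
grasp_force: 0.0
```

Request:
drive_tool:
  steps: [1,0,-0.04,0,0,1,0,-0.04,0,0,1,0,-0.035,0,0,1,0,0,0,0.1,1,0,0,0,0.09,1,0,0,0,0,1,0,0,0,0]

```text
t: 12.58
eef_pos: [0.5667, -0.0019, 0.1913]
eef_rot: [-0.052, 0.999, 0.0, -0.0]
wrist_force: [0.1, 0.1, 0.3]
finger_gap: 0.0851
grasp_force: 0.0
```

```bash
python3 tins.py
```

```text
12.6333 [ 0.56673829 -0.00164848  0.19138129] [-0.104  0.995  0.   ] [-0.02756249  0.11636234  0.18101004]
32
(array([535.4, 109.1]), array([57.4, 57.4]), 16.6, [371, 127, 78, 85, 5439])
(array([554.1, -10.1]), array([57.2, 58. ]), 6.0, [214, 141, 77, 73, 5356])
(array([ 574.9, -127.7]), array([58.1, 57.6]), -8.3, [60, 145, 82, 85, 5234])
```

Request:
drive_tool:
  steps: [1,0.0134,-0.0071,0.01,0,1,0,0,0.035,0,1,0,0,0.035,0,1,0,0,0.035,0,1,0,0,0.02,0,1,0,0,0.005,0,1,0,0,0,0,-1,0,0,0,0,-1,0,0,0,0,-1,0,0,0,0,-1,0,0,0,0,-1,0,0,0,0,-1,0,0,-0.01,0,-1,0,0,-0.02,0,-1,0,0,-0.015,0,-1,0,0,0,0,-1,0,0,0,0,-1,0,0,0,0]
  newtons: 50

```text
t: 14.13
eef_pos: [0.5533, -0.0103, 0.0958]
eef_rot: [-0.051, 0.999, 0.0, -0.001]
wrist_force: [-0.0, 0.5, -2.1]
finger_gap: 0.0551
grasp_force: 53.2
```

```bash
python3 fr.py
```

```text
14.3833 F [-0.22 -0.05 -1.46] [0.16 0.31 0.44] tau [  0.   -37.18  15.37   3.48  -0.     0.  ] gap 0.0554 grip 53.2 [ 0.5537 -0.0103  0.0956]
```

Request:
drive_tool:
  steps: [-1,0,0,0.015,0,-1,0,0,0.015,0,-1,0,0,0.01,0,-1,0,0,0.0045,0,-1,0,0,0,0,-1,0,0,0,0,1,0,0,0,0,1,0,0,0,0,1,0,0,0,0,1,0,0,0,0,1,0,0,-0.03,0,1,0,0,-0.04,0,1,0,0,-0.04,0,1,0,0,-0.03,0,1,0,0,0,0]

```text
t: 15.63
eef_pos: [0.5584, -0.0099, 0.1996]
eef_rot: [-0.052, 0.999, 0.0, 0.007]
wrist_force: [0.7, -0.1, 0.5]
finger_gap: 0.0853
grasp_force: 0.0
```

Request:
drive_tool:
  steps: [1,0,-0.04,0,0,1,0,-0.04,0,0,1,0,-0.037,0,0,1,0,0,0,0.12,1,0,0,0,0.12,1,0,0,0,0.01,1,0,0,0,0,1,0,0,0,0]

```text
t: 16.3
eef_pos: [0.5661, -0.1263, 0.1917]
eef_rot: [0.073, 0.997, -0.0, -0.0]
wrist_force: [-0.5, -0.3, 0.6]
finger_gap: 0.0853
grasp_force: 0.0
```

```bash
python3 tins.py
```

```text
16.35 [ 0.56614414 -0.12617564  0.19187259] [ 0.145  0.989 -0.   ] [-0.06337176 -0.21380645  0.30693387]
38
(array([553.8, -10.3]), array([58.3, 57.5]), 5.6, [369, 112, 84, 89, 5667])
(array([ 576.1, -127.7]), array([58.1, 57. ]), -8.5, [225, 172, 75, 69, 4995])
```

Request:
drive_tool:
  steps: [1,-0.01,0,0.01,0,1,0,0,0.035,0,1,0,0,0.035,0,1,0,0,0.035,0,1,0,0,0.02,0,1,0,0,0.0055,0,1,0,0,0,0,-1,0,0,0,0,-1,0,0,0,0,-1,0,0,0,0,-1,0,0,0,0,-1,0,0,0,0,-1,0,0,-0.01,0,-1,0,0,-0.02,0,-1,0,0,-0.015,0,-1,0,0,0,0,-1,0,0,0,0,-1,0,0,0,0]
  newtons: 60

```text
t: 17.85
eef_pos: [0.5746, -0.128, 0.0953]
eef_rot: [0.074, 0.997, 0.0, -0.001]
wrist_force: [0.1, 0.1, -4.7]
finger_gap: 0.0554
grasp_force: 64.5
```

```bash
python3 fr.py
```

```text
18.1 F [ 0.07 -0.03 -3.21] [0.13 0.55 0.49] tau [-0.000e+00 -4.154e+01  1.660e+01  3.860e+00 -1.000e-02  0.000e+00] gap 0.0555 grip 64.5 [ 0.5754 -0.1281  0.0955]
```

Right is the heaviest (about 3.3 N against 1.5 N). I'll raise it to about 0.14 m and check the scene.

Request:
drive_tool:
  steps: [-1,0,0,-0.01,0,-1,0,0,-0.02,0,-1,0,0,-0.025,0,-1,0,0,-0.025,0,-1,0,0,-0.015,0,-1,0,0,-0.005,0,-1,0,0,0,0,-1,0,0,0,0,-1,0,0,0,0,-1,0,0,0,0,-1,0,0,0,0,-1,0,0,0,0]

```text
t: 19.1
eef_pos: [0.5757, -0.1281, 0.1956]
eef_rot: [0.074, 0.997, -0.0, -0.001]
wrist_force: [0.6, 0.1, -3.9]
finger_gap: 0.0553
grasp_force: 64.4
```

```bash
python3 fr.py; python3 - <<'E'
from h import *
q=viewer.get_image("side");p=viewer.get_image("wrist")
B=cv2.resize(q["frame"][110:290,180:400],None,fx=2.4,fy=2.4,interpolation=2)
A=cv2.resize(p["frame"],None,fx=.5,fy=.5);A=cv2.copyMakeBorder(A,0,B.shape[0]-A.shape[0],0,0,0)
cv2.imwrite("pics/fin.png",np.hstack([B,A])[...,::-1])
W=cloud(viewer.get_image("top"));r=np.hypot(W[...,0]-.5725,W[...,1]+.2716)<.006;print("pin top",W[r])
E
```

```text
19.35 F [ 0.07 -0.21 -4.  ] [0.34 0.45 0.35] tau [-0.000e+00 -3.865e+01  1.925e+01  4.490e+00 -1.000e-02 -0.000e+00] gap 0.0552 grip 64.4 [ 0.576  -0.1281  0.1964]
pin top [[ 0.57500007 -0.26863371  0.07309493]
 [ 0.57550527 -0.27283277  0.07045228]
 [ 0.57436744 -0.27564184  0.07675292]
 [ 0.57152515 -0.26887257  0.07105117]
 [ 0.57329784 -0.27415799  0.06139797]
 [ 0.57128517 -0.27621894  0.07258894]
 [ 0.57028437 -0.26720808  0.05641602]
 [ 0.56966509 -0.2742863   0.06008586]
 [ 0.56930058 -0.26958714  0.04010925]
 [ 0.5682503  -0.27252294  0.0461421 ]]
```

View pics/fin.png

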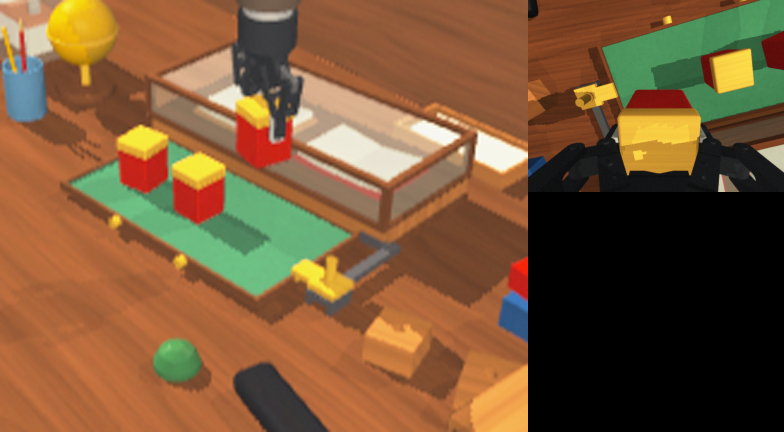

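The side view shows the right tin held high and upright at about (264,135). The two light tins stand on the tray at (142,158) and (198,187), and the pin is seated in the ear at (332,275).

```bash
python3 -c "
from rig import ticket
print(ticket.hand_in())"
```

```text
the job is handed in; nothing more can be done
None
```

I handed the job in at about 19.5 s of simulated time: the pin is fully home and let go, and the arm holds the right tin, the heaviest at about 4 N against 1.5 N for each of the others, upright about 14 cm above the tray, with the other two standing on it; the hand-in returned no verdict.

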